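# Drift the worn bush out of the bearing block and down the chute

### The arm

A 6-joint arm with a two-finger parallel gripper is mounted at the origin on a cart in front of the work surface, level with it; the furniture and walls round the work are solid. World frame = base frame: x ahead of the robot, y to its left, z up, the work surface at z = 0. Lengths are in m, angles in rad, forces in N, time in s.
With the tool pointing down it reaches from about 0.275 to 0.85 m from the base axis. Payload 19 kg.
Tool frame: the origin (TCP) lies on the mounting face of the last link; the fingertips stand 173 mm ahead of it and the grasp point (between the pads) lies 155 mm ahead of it (robot.grip_point_offset is the distance from the TCP to the grasp point, in m); z points along the fingers, y is the direction in which the jaws open and shut (so a half turn about z gives the same grasp; the last joint's range is limited). The gripper opens to 85 mm and grips with 20 to 120 N. Pads are 22 mm wide; open, the fingers measure 114 mm over their backs; the gripper's body (76 mm by 85 mm) begins 54 mm behind the grasp point. The pads swing forward as they close: fully open they stand 13 mm farther back than shut.
Start: joints at [-1.468, 0.15, 1.437, -0, 1.554, -0.134], TCP at [0.135, -0.559, 0.405] pointing down, gripper open.
Joint ranges: [-2.8, 2.8], [-0.68, 2.1], [0.12, 2.68], [-1.39, 4.53], [0.16, 2.79], [-2.81, 2.81]. Speed limits (rad/s): [1.89, 1.89, 2.22, 3.01, 3.01, 3.01].

### API

Orientations are given as [roll, pitch, yaw] about the fixed x, y, z axes, in that order (R = Rz(yaw) Ry(pitch) Rx(roll)).
In Python, from rig import robot gives the robot as it stands.
- The arm moves only by the tool move_arm, never from a script. Its argument "moves" is a list that holds one entry, the list of rows, each a list of 7 numbers: the turn, a rotation vector about the world's x, y, z in degrees, then the shift along the world's x, y, z in m, then the opening, from 0 (shut) to 1 (fully open). A call has 1 to 8 rows; each row is the pose to reach, as a shift and turn from the pose measured when the call began; what a row does not reach only later rows make up. A row lasts 1/8 s, in which the tool goes at most 62.5 mm and 10.7 degrees, less where a joint would pass 70% of its speed; a pose out of reach is approached as far as the arm can. A call with a gripper value outside its range is refused whole. The fingers move at their own pace and stop on an object; "grip_force" is the grip in N (left out, the last holds). Time passes only in rows, so rows that repeat a pose let the fingers close. It gives the time, the measured TCP pose, the force and the opening at its end, in the units of the state.
- robot.get_obs(): the state, without advancing time (a new reading comes with each control period).
- robot.read_camera(name): name is "scene" or "top"; returns the picture (400x640x3 uint8, red, green, blue); there is no depth.
- robot.get_calibration(name): a dict with "K" (3x3 intrinsics, pixels), "R" (3x3) and "t" (3): a world point X has camera coordinates R X + t. Camera axes: x right, y down, z forward; pixel columns grow to the right and rows downward; lengths in m; the calibration is good to about 2 mm. A picture is of the moment at which its call begins. get_calibration takes no time and is no camera call.
- robot.finish_job(): hands the job in, once; it reports no verdict.
The state is a dict: "time_s": time; "q": joint angles; "qvel": joint speeds; "joint_torque": joint torques, N m; "tool_pos": TCP position; "orientation": TCP orientation; "contact_force": force on the tool from outside, world axes, zero at the start; "wrist_torque": the same for the moment, N m; "grip_width": finger opening in m.
Only numpy, scipy, OpenCV 4.12 (cv2) and the standard library are available. Lean on these libraries where they do the work, as an engineer would, in place of code of your own. Each camera call takes 0.05 s, during which the arm holds its last target.

### The job

Take the brass drift from the bench, find the off-centre hole in the round steel end cover on the front of the bearing block with the drift's nose, and press the worn bush out through the back with it, so that it drops off the ledge into the chute and ends up in the catch tray. Nobody noted at which angle the cover was clamped, so feel for the hole lightly: never lean on the cover, the block or the bush with more than about 40 N, and keep the fingers off the bush. Then draw the drift out, lay it flat on the bench again, and leave the other things on the bench where they are.

Things in the scene. Friction and masses are not known exactly. Their poses are not given: they have to be found in the camera images.
- stand: Fixed grey bearing stand. Origin: on the bench, under the middle of the bearing block's front face. x axis (level): the way the bush is pushed out; y: across; z: up. Round-topped split block: x 0 to 40, y -32 to 32 (bolt lugs to 45), z 86 to 150 mm, plunger housing 12 mm higher; a bore of 31.5 mm along x, axis at z = 118 mm. Its base is 110 mm wide (y), from x = -16 mm, 12 mm high.
- cover_front (a point): Middle of the front of the steel end cover: a disc 53 mm in diameter, 5 thick, on the block's front. It has one drift hole, 13 mm in diameter, centred 7 mm from the disc's middle so that the drift bears on the bush. Three rim clamps (heads 6 mm proud, 29 mm from the middle) hold it at whatever angle it was left: not measured, any clock position; find the hole by feel or sight. It does not turn.
- ledge_end (a point): End of the ledge, on its floor: behind the block the lower half of the bore is carried on as an open ledge from x = 40 to x = 54 mm; the bush tips off its end by itself once its middle is past it. A spring ball in the block's top presses on the bush with about 6 N: the bush drags with some 6 to 20 N for the first 10 mm, then slides almost freely.
- tray_mid (a point): Middle of the floor of the aluminium catch tray, fixed to the stand at the foot of the 74 mm wide chute that starts under the ledge. Tray inside: x 112 to 204, y -37 to 37 mm of the stand, walls 40 mm high, open at the top.
- bush: Worn turned bush, bronze-coloured, 30 mm in diameter and 22 mm long, closed at its near end (a flat face to press on), hollow at the far one, about 60 g. It lies in the bore with its axis along the stand's x, its near face at x = 10 mm and its far face at x = 32 mm. Origin: the centre of its near end face; its z axis is the bush's axis and points away from the drift.
- bush_mid (a point): The middle of the bush.
- drift: Brass drift 130 mm long along its own y, about 110 g, lying on the bench. Octagonal shank 14 x 14 mm from y = -65 to -7 mm (grip it there), then a short taper and a round nose 10 mm in diameter to y = +65 mm, with the same centre line, 7 mm above the bench. Origin: under its mid-length, at the level of the shank's underside. Its +y points within 0.8 rad of the way the bush is pushed out.
- new_bush: Bystander: the replacement bush, grey, 24 mm in diameter, 30 mm high, standing on end. Origin at its foot.
- v_block: Bystander: ground V-block, 40 x 48 x 36 mm. Origin at its foot.
- hex_keys: Bystander: folding hex key set, red, 36 x 95 x 26 mm. Origin at its foot.

How it is judged:
On the way, in this order (a step that is already met when the one before it is completed fails the run):
1. the drift's end is through the end cover's hole and in the bore (x of drift in the frame of stand above -0.061 m and angle between the y axis of drift and the x axis of stand, either way round below 0.15 rad and y of drift in the frame of stand between -0.02 and 0.02 m and z of drift in the frame of stand between 0.095 and 0.13 m), for 0.1 s.
2. the bush has dropped off the ledge and lies at the foot of the chute, in the tray (x of bush_mid in the frame of stand between 0.095 and 0.206 m and y of bush_mid in the frame of stand between -0.037 and 0.037 m and z of bush_mid in the frame of stand between 0.005 and 0.045 m), for 0.2 s.
At the end, for the whole second after the job is handed in: The bush lies at rest in the catch tray at the foot of the chute; the drift lies flat on the bench (its underside within 20 mm of the top, level within 7 degrees), at rest, outside the tray (all of step 2 and linear speed of each of bush, drift below 0.03 m/s and height (world z) of drift below 0.02 m and angle between drift's own y axis and vertical between 1.45 and 1.69 rad and horizontal distance between drift and bush_mid above 0.08 m); the robot touches nothing.
It fails at once if the drift presses on the cover, the block or any part of the stand with more than 50 N (contact force between drift and stand above 50 N).
It fails at once if the drift presses on the bush with more than 50 N (contact force between drift and bush above 50 N).
It fails at once if the fingers touch the bush (contact force between the fingers and bush above 1 N).
It fails at once if the arm or the fingers push the stand with more than 20 N (contact force between any of the arm, the fingers and stand above 20 N).
It fails at once if another thing on the bench is moved by more than 30 mm (distance of any of new_bush, v_block, hex_keys from where it was at the start of the episode above 0.03 m).
It also fails if it takes over 64 s, if anything falls off the work surface, if the arm or the gripper's body presses on something with over 40 N, if the wrist force passes 120 N, or if a joint passes its speed limit or range.

## Working session

There is one attempt and no reset: what is moved stays moved. The work goes in short steps, Python scripts to look and compute and a tool call to move; the robot and the scene stay as the last step left them, time stands still between calls to the robot, and variables do not carry over. Pictures are saved under pics/ and viewed, and the job is handed in when it is done.

Besides the shell and the picture viewer there is one more tool, called as name(argument=value, ...) on one line, values as JSON. move_arm: Moves the arm, as the interface text tells. Its arguments: {"type":"object","properties":{"moves":{"type":"array"},"grip_force":{"type":"number"}},"required":["moves"]}

```bash
mkdir -p pics; ls; python3 - <<'E'
from rig import robot
import cv2,numpy as np
for n in("scene","top"):
    im=robot.read_camera(n); cv2.imwrite(f"pics/{n}0.png",im[:,:,::-1])
    c=robot.get_calibration(n); print(n,np.round(c["K"],1).tolist(),np.round(c["R"],4).tolist(),np.round(c["t"],4).tolist())
print(robot.get_obs())
E
```

```text
pics
scene [[443.3, 0.0, 320.3], [0.0, 443.3, 199.2], [0.0, 0.0, 1.0]] [[-0.7395, -0.6732, -0.0016], [-0.2839, 0.3141, -0.9059], [0.6103, -0.6695, -0.4234]] [0.3736, 0.256, 0.8473]
top [[476.1, 0.0, 319.6], [0.0, 476.1, 205.0], [0.0, 0.0, 1.0]] [[0.0041, -0.9996, -0.0284], [-0.9983, -0.0024, -0.0588], [0.0587, 0.0285, -0.9979]] [-0.0355, 0.5455, 1.1441]
{'time_s': 0.1, 'q': array([-1.46801010e+00,  1.50958391e-01,  1.43789873e+00, -6.08009843e-06,
        1.55379742e+00, -1.34001125e-01]), 'qvel': array([ 9.02676592e-04, -1.47929411e-04, -1.83444484e-03, -8.00744879e-05,
        1.43822003e-03,  1.23067350e-04]), 'joint_torque': array([ 5.14438303e-03, -7.14372540e+01, -5.71793997e+01,  4.53765938e-05,
        6.93335751e-03, -6.08615528e-05]), 'tool_pos': array([ 0.13486177, -0.55894655,  0.40415694]), 'orientation': array([-3.14053947e+00, -1.35844837e-04,  2.36787385e-01]), 'contact_force': array([-0.23740593,  0.11530759, -0.69164043]), 'wrist_torque': array([ 0.02167465,  0.00396338, -0.0212675 ]), 'grip_width': 0.08525549451770181}
```

View pics/scene0.png

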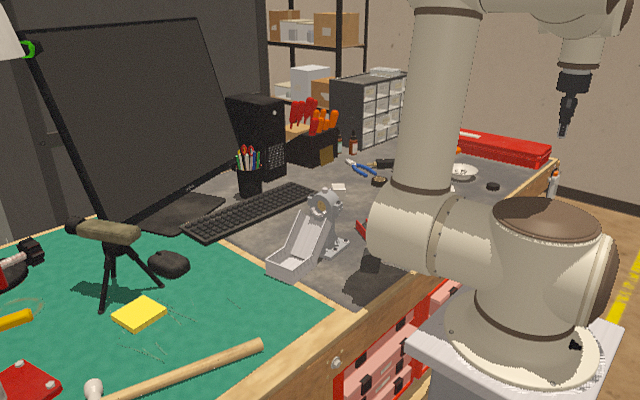

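View pics/top0.png

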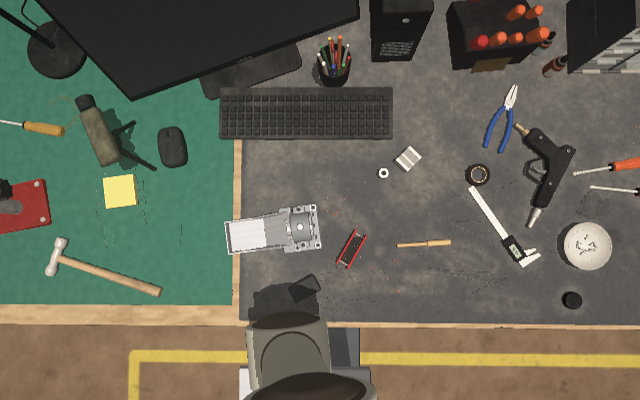

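```bash
cat > h.py <<'E'
import numpy as np,cv2
from rig import robot
def cal(n):
    c=robot.get_calibration(n); return np.array(c["K"]),np.array(c["R"]),np.array(c["t"])
def ray(n,u,v,z):
    K,R,t=cal(n); C=-R.T@t; d=R.T@np.linalg.solve(K,[u,v,1.]); return C+d*(z-C[2])/d[2]
def proj(n,X):
    K,R,t=cal(n); p=K@(R@np.asarray(X,float)+t); return p[:2]/p[2]
E
python3 - <<'E'
import cv2
from h import *
t=cv2.imread("pics/top0.png"); s=cv2.imread("pics/scene0.png")
cv2.imwrite("pics/c1.png",cv2.resize(t[190:270,215:335],None,fx=6.5,fy=6.5,interpolation=cv2.INTER_CUBIC))
cv2.imwrite("pics/c2.png",cv2.resize(t[140:280,340:470],None,fx=4.2,fy=4.2,interpolation=cv2.INTER_CUBIC))
cv2.imwrite("pics/c3.png",cv2.resize(s[175:285,260:390],None,fx=5.4,fy=5.4,interpolation=cv2.INTER_CUBIC))
for n in("scene","top"):
    K,R,tt=cal(n); print(n,-R.T@tt)
for z in(0,.118,.15): print(ray("top",319,228,z),ray("top",228,236,z))
E
```

```text
scene [-0.16817958  0.73829839  0.5912372 ]
top [ 0.47755879 -0.06683158  1.17268813]
[ 0.48976564 -0.03200494  0.        ] [0.46915704 0.19298586 0.        ]
[ 0.48853734 -0.03550932  0.118     ] [0.47000245 0.16684211 0.118     ]
[ 0.48820425 -0.03645966  0.15      ] [0.47023171 0.15975229 0.15      ]
```

View pics/c1.png

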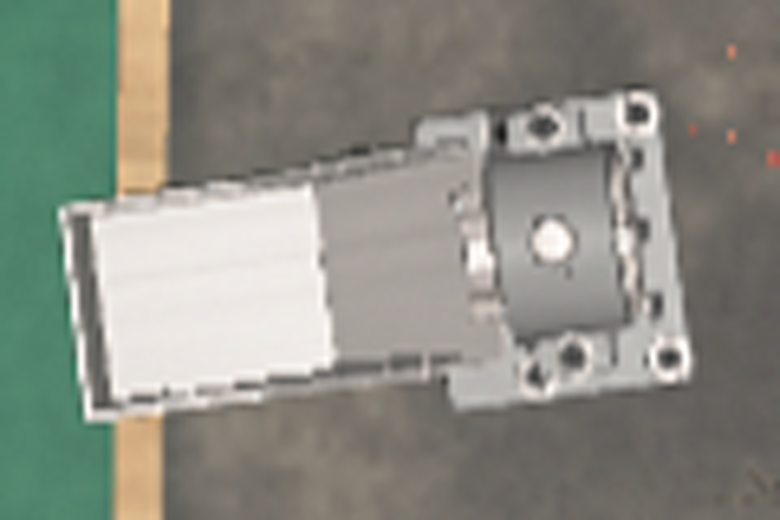

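View pics/c2.png

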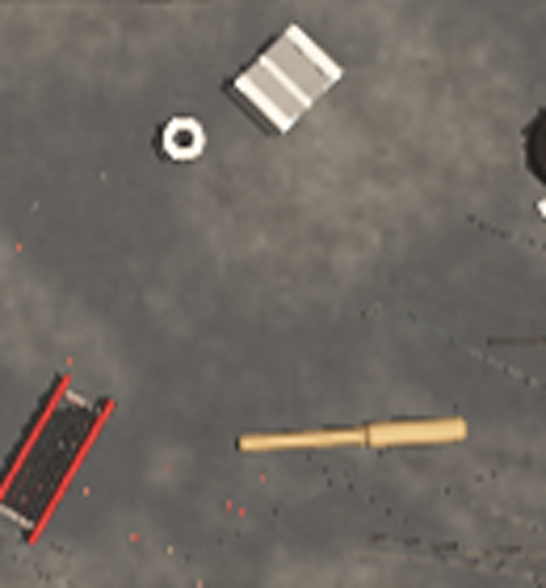

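View pics/c3.png

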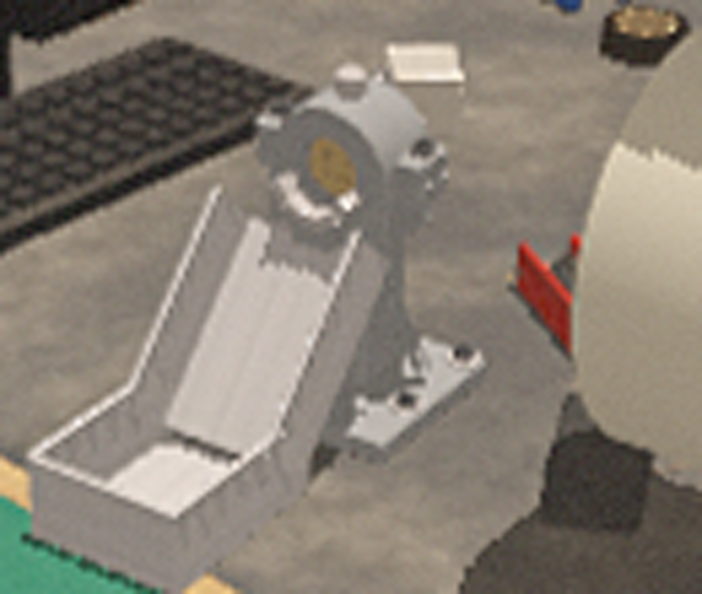

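```bash
python3 - <<'E'
from h import *
t=cv2.imread("pics/top0.png")
hsv=cv2.cvtColor(t,cv2.COLOR_BGR2HSV)
m=cv2.inRange(hsv,(8,70,90),(30,255,255)); m[:, :385]=0; m[:,460:]=0; m[:225]=0;m[265:]=0
ys,xs=np.nonzero(m)
P=np.array([ray("top",u,v,.007)[:2] for u,v in zip(xs,ys)])
c=P.mean(0); w,V=np.linalg.eigh(np.cov(P.T)); d=V[:,1]*np.sign(V[1,1])
s=(P-c)@d; print("n",len(P),"dir",d,"yaw",np.degrees(np.arctan2(d[1],d[0])),"len",s.max()-s.min(), "end",c+d*s.min(),"nose",c+d*s.max(),"mid",c+d*(s.max()+s.min())/2)
def C(x,y,z): return ray("top",215+(x+.5)/6.5-.5,190+(y+.5)/6.5-.5,z)
a=C(652,90,.012);b=C(690,383,.012);e=b-a;print("front",a,b,np.linalg.norm(e),"mid",(a+b)/2,"normal yaw",np.degrees(np.arctan2(-e[0],e[1]))+0, e)
a2=C(60,206,.04);b2=C(88,420,.04);e2=b2-a2;print("tray",a2,b2,np.linalg.norm(e2),(a2+b2)/2)
d=(a2+b2)/2-(a+b)/2; print("axis yaw",np.degrees(np.arctan2(d[1],d[0])),np.linalg.norm(d))
print("edge yaw",np.degrees(np.arctan2(e[1],e[0])),np.degrees(np.arctan2(e2[1],e2[0])))
p=C(552,240,.162);print("plunger",p)
E
```

```text
n 287 dir [-0.07169052  0.99742692] yaw 94.11109108648428 len 0.12896150729079697 end [ 0.45780305 -0.35032277] nose [ 0.44855773 -0.22169309] mid [ 0.45318039 -0.28600793]
front [ 0.54960475 -0.0220486   0.012     ] [ 0.43990305 -0.03677555  0.012     ] 0.11068580743211794 mid [ 0.4947539  -0.02941207  0.012     ] normal yaw 97.64598714383695 [-0.10970171 -0.01472696  0.        ]
tray [0.50457396 0.19475858 0.04      ] [0.42619423 0.18317774 0.04      ] 0.07923066018489468 [0.46538409 0.18896816 0.04      ]
axis yaw 97.65970840847868 0.22211823898612953
edge yaw -172.35401285616305 -171.59517992824016
plunger [0.49110501 0.00463618 0.162     ]
```

move_arm(moves=[[[0, 0, 10, 0.04, 0.031, -0.01, 1], [0, 0, 20, 0.08, 0.062, -0.03, 1], [0, 0, 30, 0.12, 0.093, -0.05, 1], [0, 0, 40, 0.16, 0.124, -0.07, 1], [0, 0, 50, 0.2, 0.155, -0.09, 1], [0, 0, 60, 0.24, 0.186, -0.11, 1], [0, 0, 70, 0.28, 0.217, -0.13, 1], [0, 0, 80, 0.32, 0.248, -0.15, 1]]], grip_force=100)

```text
time_s: 1.1
tool_pos: [0.456, -0.3096, 0.2534]
orientation: [-3.14, -0.0, 1.639]
contact_force: [-0.4, -0.8, 0.2]
grip_width: 0.0855
```

move_arm(moves=[[[0, 0, 0, -0.001, -0.001, -0.04, 1], [0, 0, 0, -0.001, -0.001, -0.065, 1], [0, 0, 0, -0.001, -0.001, -0.076, 0.6], [0, 0, 0, -0.001, -0.001, -0.076, 0.2], [0, 0, 0, -0.001, -0.001, -0.076, 0], [0, 0, 0, -0.001, -0.001, -0.076, 0], [0, 0, 0, -0.001, -0.001, -0.076, 0], [0, 0, 0, -0.001, -0.001, -0.076, 0]]], grip_force=100)

```text
time_s: 2.1
tool_pos: [0.4551, -0.3109, 0.1787]
orientation: [-3.142, 0.001, 1.639]
contact_force: [-3.3, 1.0, 11.1]
grip_width: 0.0107
```

```bash
python3 - <<'E'
from h import *
t=robot.read_camera("top")[:,:,::-1]
cv2.imwrite("pics/t1.png",cv2.resize(t[190:310,340:480],None,fx=5,fy=5,interpolation=cv2.INTER_CUBIC))
s=robot.read_camera("scene")[:,:,::-1]; cv2.imwrite("pics/s1.png",s)
o=robot.get_obs();print(o["contact_force"],o["grip_width"],o["tool_pos"])
E
```

```text
[-3.06964471  1.05075132 10.18261987] 0.010690513593697794 [ 0.45512019 -0.31090514  0.17875684]
```

View pics/t1.png

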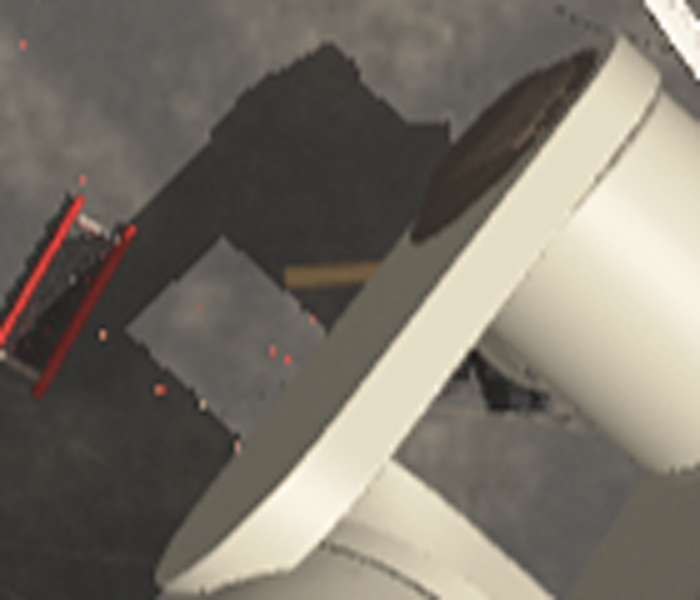

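move_arm(moves=[[[0, 0, 0, 0, 0, 0, 0.3], [0, 0, 0, 0, 0, 0, 0.3], [0, 0, 0, 0, 0, -0.003, 0.3], [0, 0, 0, 0, 0, -0.006, 0.3], [0, 0, 0, 0, 0, -0.006, 0.3]]])

```text
time_s: 2.82
tool_pos: [0.4551, -0.3109, 0.1732]
orientation: [-3.141, 0.001, 1.639]
contact_force: [-4.3, 4.5, 14.6]
grip_width: 0.0256
```

move_arm(moves=[[[0, 0, 0, 0, 0, 0.002, 0.2], [0, 0, 0, 0, 0, 0.002, 0.2]]])

```text
time_s: 3.08
tool_pos: [0.4552, -0.3109, 0.1751]
orientation: [-3.141, 0.001, 1.639]
contact_force: [-0.4, 0.6, -0.0]
grip_width: 0.0174
```

move_arm(moves=[[[0, 0, 0, 0, 0, 0.0, 0], [0, 0, 0, 0, 0, 0.0, 0], [0, 0, 0, 0, 0, 0.0, 0], [0, 0, 0, 0, 0, 0.0, 0]]])

```text
time_s: 3.58
tool_pos: [0.4552, -0.3109, 0.1754]
orientation: [-3.142, 0.001, 1.639]
contact_force: [-2.2, 2.5, 8.7]
grip_width: 0.0109
```

move_arm(moves=[[[0, 0, 0, 0, 0, 0.01, 0], [0, 0, 0, 0, 0, 0.04, 0], [0, 0, 0, 0, 0, 0.08, 0], [0, 0, 0, 0, 0, 0.08, 0]]])

```text
time_s: 4.08
tool_pos: [0.4556, -0.3113, 0.2586]
orientation: [3.138, 0.005, 1.639]
contact_force: [-0.0, -0.0, -2.0]
grip_width: 0.0109
```

```bash
python3 - <<'E'
from h import *
t=robot.read_camera("top")[:,:,::-1]
cv2.imwrite("pics/t2.png",cv2.resize(t[190:310,340:480],None,fx=5,fy=5,interpolation=cv2.INTER_CUBIC))
s=robot.read_camera("scene")[:,:,::-1]; cv2.imwrite("pics/s2.png",s)
o=robot.get_obs();print(o["contact_force"],o["wrist_torque"],o["grip_width"],o["tool_pos"])
E
```

```text
[-0.07595869  0.7940536  -1.69003346] [-0.02167576 -0.02134933 -0.04540522] 0.010771649646976052 [ 0.4551014  -0.31079839  0.25546109]
```

View pics/s2.png

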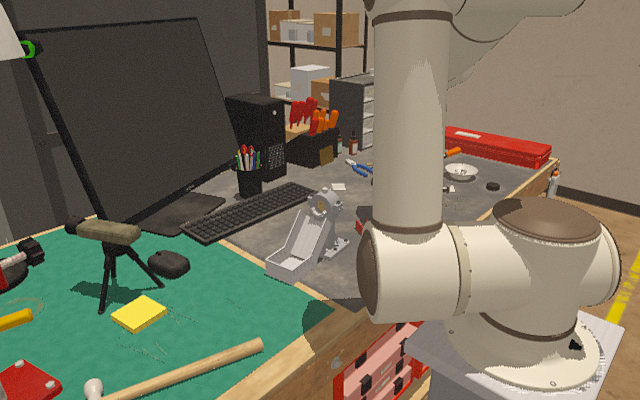

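View pics/t2.png

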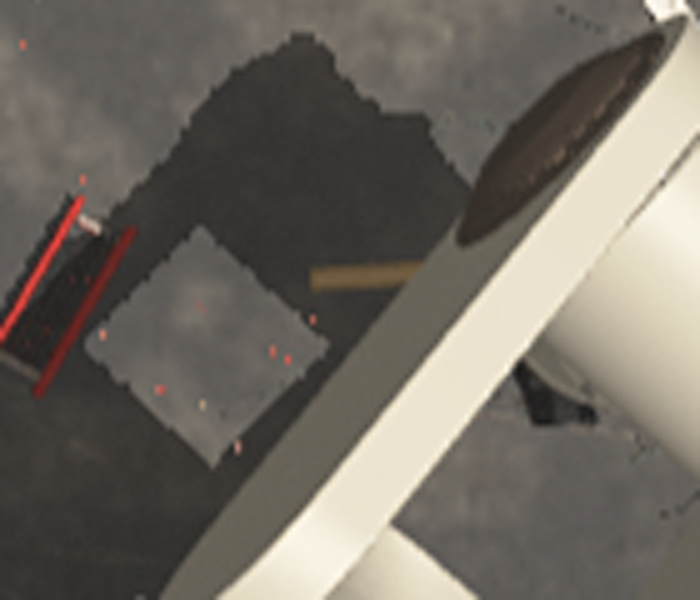

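move_arm(moves=[[[0, 0, 0.75, 0.01, 0.03, 0.02, 0], [0, 0, 1.5, 0.02, 0.07, 0.031, 0], [0, 0, 2.25, 0.03, 0.11, 0.031, 0], [0, 0, 3, 0.04, 0.15, 0.031, 0], [0, 0, 3.75, 0.05, 0.178, 0.031, 0], [0, 0, 3.75, 0.052, 0.188, 0.031, 0], [0, 0, 3.75, 0.052, 0.188, 0.031, 0], [0, 0, 3.75, 0.052, 0.188, 0.031, 0]]])

```text
time_s: 5.18
tool_pos: [0.5069, -0.1236, 0.2861]
orientation: [-3.141, 0.001, 1.703]
contact_force: [0.1, 0.5, -1.0]
grip_width: 0.0111
```

```bash
python3 - <<'E'
from h import *
t=robot.read_camera("top")[:,:,::-1]
cv2.imwrite("pics/t3.png",cv2.resize(t[190:280,260:390],None,fx=6,fy=6,interpolation=cv2.INTER_CUBIC))
s=robot.read_camera("scene")[:,:,::-1]; cv2.imwrite("pics/s3.png",cv2.resize(s[175:285,260:390],None,fx=5.4,fy=5.4,interpolation=cv2.INTER_CUBIC))
o=robot.get_obs();print(o["time_s"],o["contact_force"],o["wrist_torque"],o["grip_width"],o["tool_pos"],o["orientation"],o["q"])
E
```

```text
5.275 [-0.01215535  0.34149501 -1.38328887] [0.03144129 0.00571533 0.01254801] 0.011108477775170184 [ 0.5068788  -0.12365301  0.28631638] [-3.14154831e+00  1.44572462e-03  1.70309732e+00] [-3.86642908e-01  1.10989323e-01  1.72695503e+00 -1.32460416e-03
  1.30297000e+00 -5.18593766e-01]
```

View pics/s3.png

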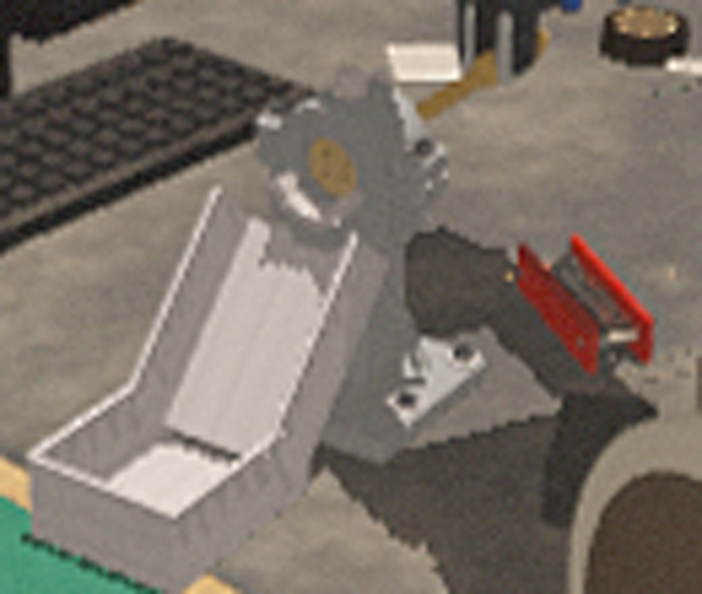

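View pics/t3.png

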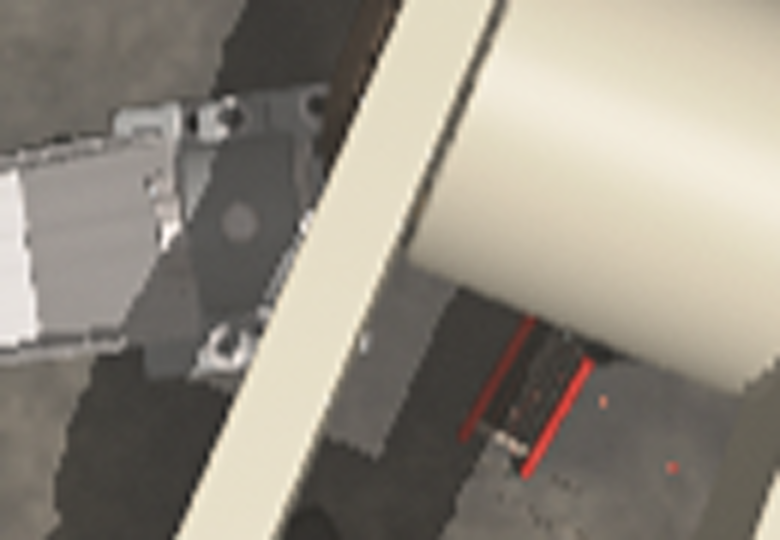

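```bash
python3 - <<'E'
from h import *
s=robot.read_camera("scene")[:,:,::-1].copy(); s0=s.copy()
big=cv2.resize(s[150:220,310:410],None,fx=7,fy=7,interpolation=cv2.INTER_CUBIC)
o=robot.get_obs();T=o["tool_pos"];y=o["orientation"][2];a=np.array([np.cos(y),np.sin(y),0])
B=T-[0,0,.1684]
for q in(-.04,-.011,.011,.018,.03,.04,.05): print(q,proj("scene",B+q*a))
hsv=cv2.cvtColor(s,cv2.COLOR_BGR2HSV);m=cv2.inRange(hsv,(8,90,60),(30,255,255))
for u in range(335,365):
    v=np.nonzero(m[170:205,u])[0]+170
    if len(v):print(u,v.min(),v.max(),len(v))
cv2.imwrite("pics/s4.png",big)
E
```

```text
-0.04 [358.28745689 181.87701326]
-0.011 [352.85710011 185.30986304]
0.011 [348.60515078 187.99777175]
0.018 [347.22742981 188.86871068]
0.03 [344.83700774 190.37983789]
0.04 [342.81686483 191.65688973]
0.05 [340.77062572 192.95043853]
337 194 195 2
338 194 196 3
339 193 196 4
340 192 195 4
341 192 195 4
342 191 194 4
343 190 193 4
344 190 193 4
345 190 192 3
346 188 192 5
347 187 191 5
348 185 190 6
349 184 190 7
350 184 190 7
351 185 190 6
359 180 184 5
360 180 184 5
361 181 182 2
```

View pics/s4.png

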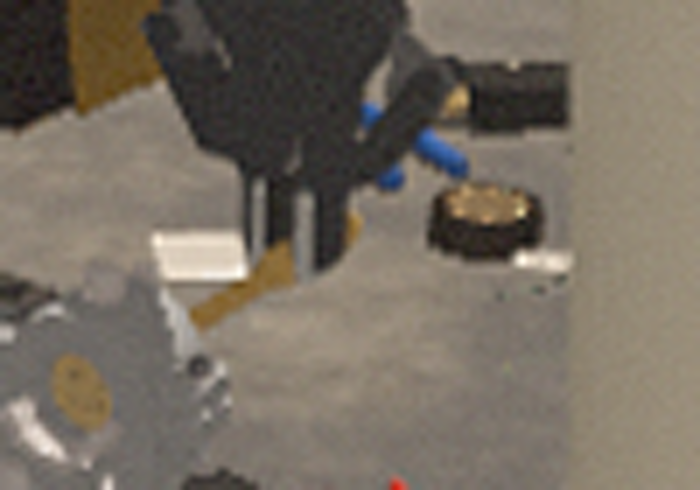

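move_arm(moves=[[[0, 0, 0, -0.001, 0.007, 0.007, 0], [0, 0, 0, -0.0015, 0.011, 0.007, 0], [0, 0, 0, -0.0019, 0.014, 0.007, 0], [0, 0, 0, -0.0019, 0.014, 0.007, 0]]])

```text
time_s: 5.82
tool_pos: [0.505, -0.1093, 0.2933]
orientation: [3.142, 0.001, 1.704]
contact_force: [-0.1, -1.0, -0.8]
grip_width: 0.0109
```

move_arm(moves=[[[0, 0, 0, -0.0001, 0.001, 0, 0], [0, 0, 0, -0.0003, 0.002, 0, 0]]])

```text
time_s: 6.08
tool_pos: [0.5047, -0.1072, 0.2933]
orientation: [-3.142, 0.001, 1.704]
contact_force: [-0.7, 0.4, -1.1]
grip_width: 0.011
```

move_arm(moves=[[[0, 0, 0, -0.0001, 0.001, 0, 0], [0, 0, 0, -0.0001, 0.001, 0, 0]]])

```text
time_s: 6.32
tool_pos: [0.5046, -0.1062, 0.2933]
orientation: [-3.141, 0.001, 1.704]
contact_force: [-0.5, -0.1, -0.8]
grip_width: 0.0111
```

move_arm(moves=[[[0, 0, 0, -0.0001, 0.001, 0, 0], [0, 0, 0, -0.0001, 0.001, 0, 0]]])

```text
time_s: 6.58
tool_pos: [0.5045, -0.1051, 0.2932]
orientation: [-3.141, 0.001, 1.704]
contact_force: [0.3, -0.0, -1.3]
grip_width: 0.0109
```

move_arm(moves=[[[0, 0, 0, -0.0001, 0.001, 0, 0], [0, 0, 0, -0.0001, 0.001, 0, 0]]])

```text
time_s: 6.82
tool_pos: [0.5043, -0.1041, 0.2932]
orientation: [-3.141, 0.001, 1.704]
contact_force: [-0.4, -0.9, -1.6]
grip_width: 0.011
```

move_arm(moves=[[[0, 0, 0, -0.0001, 0.001, 0, 0], [0, 0, 0, -0.0001, 0.001, 0, 0]]])

```text
time_s: 7.08
tool_pos: [0.5042, -0.103, 0.2932]
orientation: [-3.141, 0.001, 1.704]
contact_force: [0.6, -0.8, -1.1]
grip_width: 0.0111
```

move_arm(moves=[[[0, 0, 0, -0.0001, 0.001, 0, 0], [0, 0, 0, -0.0003, 0.002, 0, 0]]])

```text
time_s: 7.32
tool_pos: [0.5039, -0.101, 0.2933]
orientation: [-3.142, 0.001, 1.704]
contact_force: [-0.3, -0.6, -1.6]
grip_width: 0.011
```

move_arm(moves=[[[0, 0, 0, -0.0001, 0.001, 0, 0], [0, 0, 0, -0.0003, 0.002, 0, 0]]])

```text
time_s: 7.58
tool_pos: [0.5036, -0.0989, 0.2933]
orientation: [-3.141, 0.001, 1.704]
contact_force: [0.2, 0.1, -0.6]
grip_width: 0.0112
```

move_arm(moves=[[[0, 0, 0, -0.0001, 0.001, 0, 0], [0, 0, 0, -0.0003, 0.002, 0, 0], [0, 0, 0, -0.0004, 0.003, 0, 0]]])

```text
time_s: 7.95
tool_pos: [0.5032, -0.0958, 0.2933]
orientation: [-3.141, 0.001, 1.704]
contact_force: [0.8, -0.2, -1.1]
grip_width: 0.0113
```

move_arm(moves=[[[0, 0, 0, -0.0001, 0.001, 0, 0], [0, 0, 0, -0.0003, 0.002, 0, 0]]])

```text
time_s: 8.2
tool_pos: [0.5029, -0.0938, 0.2933]
orientation: [-3.142, 0.001, 1.704]
contact_force: [-0.4, -2.0, -0.2]
grip_width: 0.0109
```

move_arm(moves=[[[0, 0, 0, -0.0001, 0.001, 0, 0], [0, 0, 0, -0.0003, 0.002, 0, 0]]])

```text
time_s: 8.45
tool_pos: [0.5026, -0.0917, 0.2933]
orientation: [-3.142, 0.002, 1.704]
contact_force: [0.3, -1.1, -0.4]
grip_width: 0.0107
```

```bash
python3 - <<'E'
from h import *
t=robot.read_camera("top")[:,:,::-1]
cv2.imwrite("pics/t5.png",cv2.resize(t[190:280,260:390],None,fx=6,fy=6,interpolation=cv2.INTER_CUBIC))
s=robot.read_camera("scene")[:,:,::-1]
cv2.imwrite("pics/s5.png",cv2.resize(s[150:240,290:400],None,fx=7,fy=6.6,interpolation=cv2.INTER_CUBIC))
o=robot.get_obs();T=o["tool_pos"];y=o["orientation"][2];a=np.array([np.cos(y),np.sin(y),0])
B=T-[0,0,.1684]
for q in(-.04,-.011,.011,.03,.04,.05): print(q,proj("scene",B+q*a))
E
```

```text
-0.04 [352.34346695 183.32301395]
-0.011 [346.68472085 186.86285096]
0.011 [342.25066986 189.63657813]
0.03 [338.31873991 192.09620273]
0.04 [336.20985755 193.41541722]
0.05 [334.0730694  194.75208821]
```

View pics/s5.png

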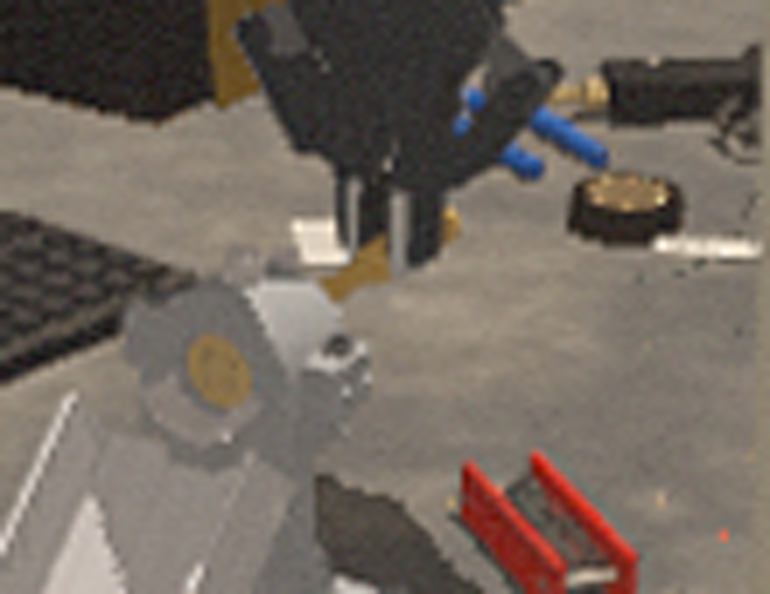

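View pics/t5.png

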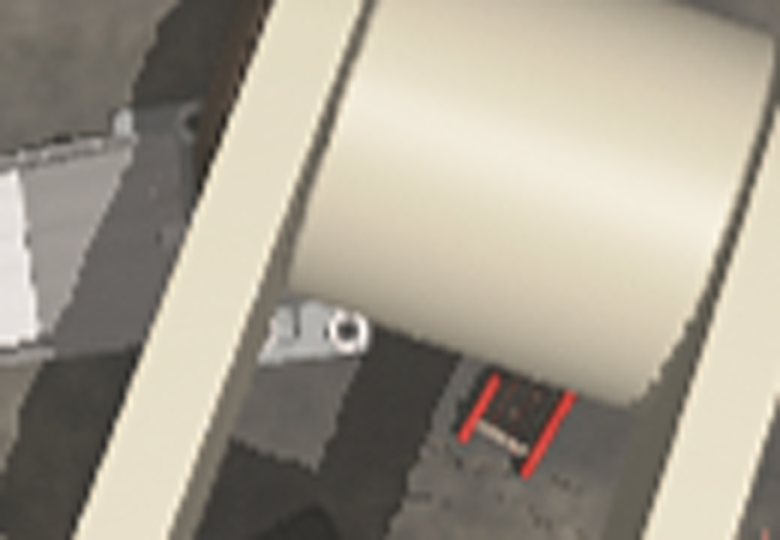

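move_arm(moves=[[[0, 0, 0, -0.0001, 0.001, 0, 0], [0, 0, 0, -0.0003, 0.002, 0, 0]]])

```text
time_s: 8.8
tool_pos: [0.5023, -0.0896, 0.2933]
orientation: [-3.142, 0.001, 1.704]
contact_force: [0.7, -0.7, -1.8]
grip_width: 0.0109
```

move_arm(moves=[[[0, 0, 0, -0.0001, 0.001, 0, 0], [0, 0, 0, -0.0003, 0.002, 0, 0]]])

```text
time_s: 9.05
tool_pos: [0.502, -0.0876, 0.2933]
orientation: [-3.142, 0.001, 1.704]
contact_force: [0.3, -0.9, -0.3]
grip_width: 0.011
```

move_arm(moves=[[[0, 0, 0, -0.0001, 0.001, 0, 0], [0, 0, 0, -0.0003, 0.002, 0, 0]]])

```text
time_s: 9.3
tool_pos: [0.5017, -0.0855, 0.2933]
orientation: [-3.142, 0.001, 1.704]
contact_force: [-0.7, -0.3, -1.2]
grip_width: 0.011
```

```bash
python3 - <<'E'
from h import *
s=robot.read_camera("scene")[:,:,::-1].copy()
cv2.imwrite("pics/s6.png",cv2.resize(s[160:210,310:370],None,fx=13,fy=11,interpolation=cv2.INTER_CUBIC))
o=robot.get_obs();T=o["tool_pos"];y=o["orientation"][2];a=np.array([np.cos(y),np.sin(y),0])
B=T-[0,0,.1684]
for q in(-.04,-.025,-.011,0,.011,.018,.025,.03,.04,.05,.09): print(q,proj("scene",B+q*a))
hsv=cv2.cvtColor(s,cv2.COLOR_BGR2HSV);m=cv2.inRange(hsv,(8,90,60),(30,255,255))
for u in range(314,360):
    v=np.nonzero(m[170:215,u])[0]+170
    if len(v):print(u,v.min(),v.max(),len(v))
E
```

```text
-0.04 [351.14801358 184.0974095 ]
-0.025 [348.22405734 185.92706014]
-0.011 [345.44449061 187.66635978]
0 [343.22543131 189.05492478]
0.011 [340.97475114 190.46327637]
0.018 [339.5257257  191.36999661]
0.025 [338.0634403  192.28501421]
0.03 [337.01073124 192.94374152]
0.04 [334.88446593 194.27424114]
0.05 [332.72994264 195.62242305]
0.09 [323.81769559 201.19921601]
315 205 205 1
316 202 208 7
317 202 210 9
318 201 210 10
319 201 211 11
320 201 211 11
321 201 212 12
322 202 211 10
323 203 210 8
324 204 209 6
325 206 209 4
336 192 193 2
337 192 195 4
338 191 195 5
339 190 194 5
340 188 193 6
341 187 193 7
342 186 193 8
343 186 192 7
352 183 187 5
353 183 186 4
354 183 183 1
```

View pics/s6.png

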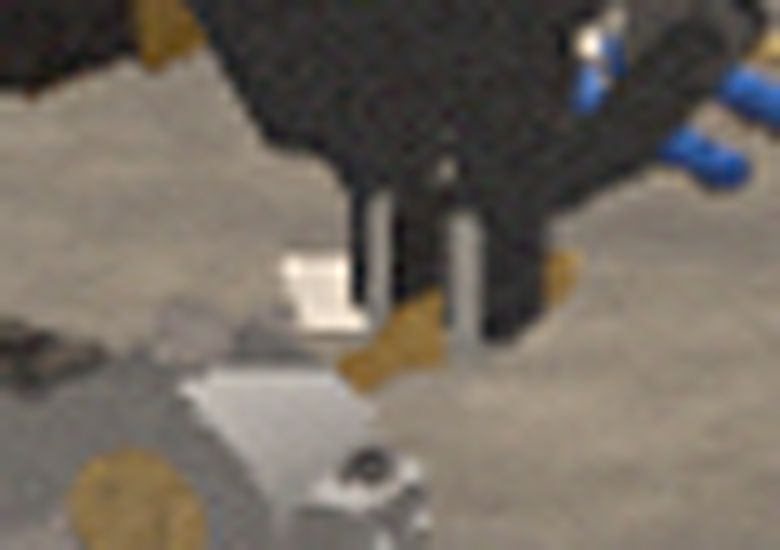

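```bash
python3 - <<'E'
from h import *
s=robot.read_camera("scene")[:,:,::-1].copy()
cv2.imwrite("pics/sfull6.png",s)
for im in (cv2.imread("pics/scene0.png"),cv2.imread("pics/s1.png"),cv2.imread("pics/s2.png"),s):
    hsv=cv2.cvtColor(im,cv2.COLOR_BGR2HSV);m=cv2.inRange(hsv,(8,90,60),(30,255,255))[195:218,305:332]
    ys,xs=np.nonzero(m);print(len(xs),xs.mean()+305,ys.mean()+195,xs.min()+305,xs.max()+305,ys.min()+195,ys.max()+195)
O=np.array([.4926,-.0135,0]);a=np.array([-.1334,.9911,0])
for x in(.01,.032,.040,.05): print(x,proj("scene",O+x*a+[0,0,.118]))
p=proj("scene",O-.005*a+[0,0,.118]);print("cover",p)
E
```

```text
59 321.10169491525426 205.52542372881356 318 325 201 210
59 321.10169491525426 205.52542372881356 318 325 201 210
60 321.03333333333336 205.55 317 325 201 210
90 319.9555555555556 206.14444444444445 315 325 201 212
0.01 [325.33757732 202.58461501]
0.032 [320.29469361 205.78021501]
0.04 [318.42287197 206.9663604 ]
0.05 [316.05376576 208.46762757]
cover [328.69058173 200.45986626]
```

move_arm(moves=[[[0, 0, 0, -0.0001, 0.001, 0, 0], [0, 0, 0, -0.0003, 0.002, 0, 0], [0, 0, 0, -0.0004, 0.003, 0, 0], [0, 0, 0, -0.0005, 0.004, 0, 0], [0, 0, 0, -0.0007, 0.005, 0, 0]]])

```text
time_s: 10.02
tool_pos: [0.501, -0.0804, 0.2933]
orientation: [-3.142, 0.001, 1.704]
contact_force: [-0.1, -0.9, -1.2]
grip_width: 0.0111
```

move_arm(moves=[[[0, 0, 0, -0.0001, 0.001, 0, 0], [0, 0, 0, -0.0003, 0.002, 0, 0], [0, 0, 0, -0.0004, 0.003, 0, 0], [0, 0, 0, -0.0005, 0.004, 0, 0], [0, 0, 0, -0.0007, 0.005, 0, 0]]])

```text
time_s: 10.65
tool_pos: [0.5003, -0.0753, 0.2933]
orientation: [-3.142, 0.001, 1.704]
contact_force: [-0.6, -0.5, -0.8]
grip_width: 0.0114
```

```bash
python3 - <<'E'
from h import *
s=robot.read_camera("scene")[:,:,::-1].copy()
cv2.imwrite("pics/s7.png",cv2.resize(s[150:250,280:370],None,fx=6,fy=6,interpolation=cv2.INTER_CUBIC))
E
```

```text
(no output)
```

View pics/s7.png

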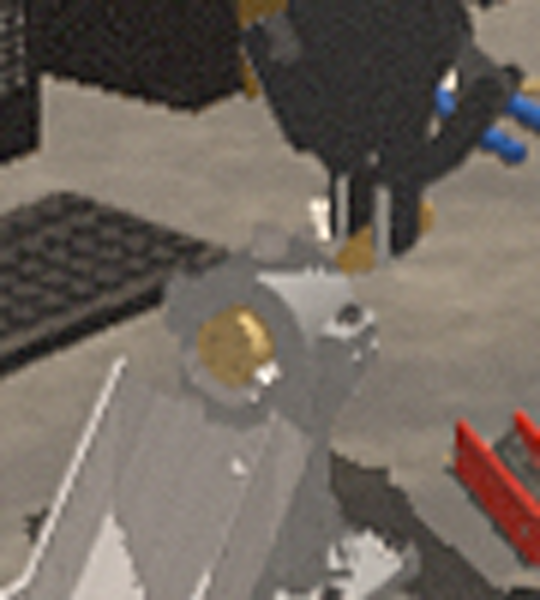

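move_arm(moves=[[[0, 0, 0, -0.0002, 0.0015, 0, 0], [0, 0, 0, -0.0004, 0.003, 0, 0], [0, 0, 0, -0.0006, 0.0045, 0, 0], [0, 0, 0, -0.0008, 0.006, 0, 0], [0, 0, 0, -0.001, 0.0075, 0, 0], [0, 0, 0, -0.0012, 0.009, 0, 0]]])

```text
time_s: 11.45
tool_pos: [0.499, -0.0661, 0.2933]
orientation: [-3.142, 0.001, 1.704]
contact_force: [0.0, 0.2, -0.8]
grip_width: 0.0115
```

move_arm(moves=[[[0, 0, 0, -0.0002, 0.0015, 0, 0], [0, 0, 0, -0.0004, 0.003, 0, 0], [0, 0, 0, -0.0006, 0.0045, 0, 0], [0, 0, 0, -0.0008, 0.006, 0, 0], [0, 0, 0, -0.001, 0.0075, 0, 0], [0, 0, 0, -0.0012, 0.009, 0, 0]]])

```text
time_s: 12.2
tool_pos: [0.4978, -0.057, 0.2933]
orientation: [-3.142, 0.001, 1.704]
contact_force: [-0.6, 0.3, -1.0]
grip_width: 0.011
```

```bash
python3 - <<'E'
from h import *
s=robot.read_camera("scene")[:,:,::-1].copy()
cv2.imwrite("pics/s8.png",cv2.resize(s[170:290,260:370],None,fx=5,fy=5,interpolation=cv2.INTER_CUBIC))
E
```

```text
(no output)
```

View pics/s8.png

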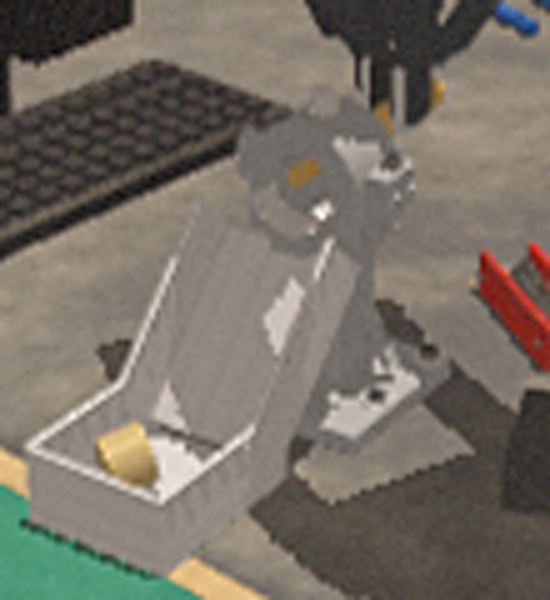

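move_arm(moves=[[[0, 0, 0, 0.0007, -0.005, 0, 0], [0, 0, 0, 0.002, -0.015, 0, 0], [0, 0, 0, 0.0034, -0.025, 0, 0], [0, 0, 0, 0.0047, -0.035, 0, 0], [0, 0, 0, 0.0061, -0.045, 0, 0], [0, 0, 0, 0.0074, -0.055, 0, 0], [0, 0, 0, 0.0087, -0.065, 0, 0], [0, 0, 0, 0.0101, -0.075, 0, 0]]])

```text
time_s: 13.25
tool_pos: [0.508, -0.1326, 0.2933]
orientation: [-3.142, 0.001, 1.704]
contact_force: [0.2, -1.4, -1.0]
grip_width: 0.0106
```

move_arm(moves=[[[0, 0, -0.5, -0.003, -0.03, 0, 0], [0, 0, -1.5, -0.015, -0.07, 0, 0], [0, 0, -2.5, -0.03, -0.11, 0, 0], [0, 0, -3.7, -0.042, -0.15, -0.02, 0], [0, 0, -3.7, -0.053, -0.178, -0.05, 0], [0, 0, -3.7, -0.053, -0.178, -0.08, 0], [0, 0, -3.7, -0.053, -0.178, -0.1, 0], [0, 0, -3.7, -0.053, -0.178, -0.1, 0]]])

```text
time_s: 14.25
tool_pos: [0.4546, -0.3107, 0.1921]
orientation: [-3.14, -0.001, 1.639]
contact_force: [-0.2, 0.3, -0.5]
grip_width: 0.011
```

```bash
python3 - <<'E'
from h import *
s=robot.read_camera("scene")[:,:,::-1].copy()
cv2.imwrite("pics/s9.png",cv2.resize(s[130:290,260:420],None,fx=3.7,fy=3.7,interpolation=cv2.INTER_CUBIC))
print(robot.get_obs()["tool_pos"])
E
```

```text
[ 0.45494532 -0.31080752  0.19328786]
```

View pics/s9.png

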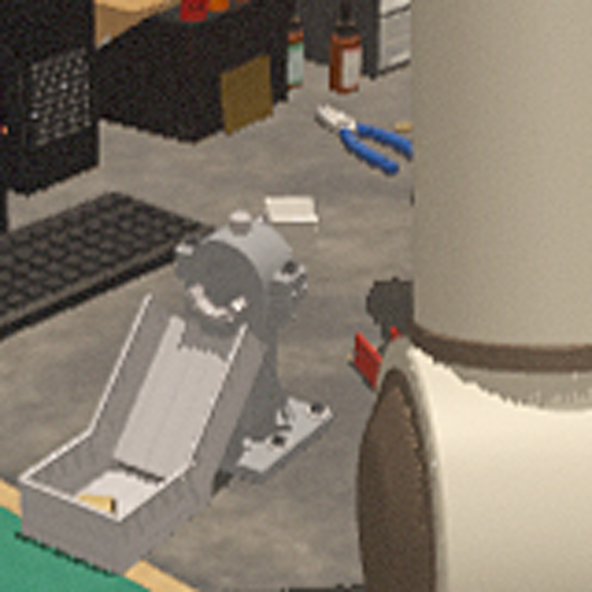

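Bush lies in the tray (about px 286,266). Lower the drift to within a millimetre of the bench and check the force.

move_arm(moves=[[[0, 0, 0, 0, 0, -0.01, 0], [0, 0, 0, 0, 0, -0.015, 0], [0, 0, 0, 0, 0, -0.017, 0], [0, 0, 0, 0, 0, -0.017, 0]]])

```text
time_s: 14.8
tool_pos: [0.455, -0.3108, 0.1763]
orientation: [-3.141, 0.001, 1.64]
contact_force: [-0.3, -0.9, -0.7]
grip_width: 0.0111
```

move_arm(moves=[[[0, 0, 0, 0, 0, -0.001, 0], [0, 0, 0, 0, 0, -0.001, 0]]])

```text
time_s: 15.05
tool_pos: [0.455, -0.3108, 0.1754]
orientation: [-3.141, 0.001, 1.64]
contact_force: [0.2, -0.1, -0.2]
grip_width: 0.0108
```

Contact is beginning; open, raise slightly first so the fingertips don't press.

move_arm(moves=[[[0, 0, 0, 0, 0, 0, 0.2], [0, 0, 0, 0, 0, 0, 0.35], [0, 0, 0, 0, 0, 0, 0.5], [0, 0, 0, 0, 0, 0.005, 0.5], [0, 0, 0, 0, 0, 0.03, 0.6], [0, 0, 0, 0, 0, 0.07, 0.6], [0, 0, 0, 0, 0, 0.12, 0.6]]])

```text
time_s: 15.92
tool_pos: [0.4548, -0.3106, 0.2965]
orientation: [-3.14, -0.0, 1.64]
contact_force: [0.2, -1.5, -0.5]
grip_width: 0.0515
```

move_arm(moves=[[[0, 0, 0, -0.03, -0.05, 0.03, 0.6], [0, 0, 0, -0.06, -0.1, 0.05, 0.6], [0, 0, 0, -0.09, -0.15, 0.05, 0.6], [0, 0, 0, -0.12, -0.19, 0.05, 0.6], [0, 0, 0, -0.14, -0.21, 0.05, 0.6], [0, 0, 0, -0.14, -0.21, 0.05, 0.6]]])

```text
time_s: 16.68
tool_pos: [0.3134, -0.5218, 0.3465]
orientation: [-3.14, -0.0, 1.637]
contact_force: [0.1, 0.1, 0.7]
grip_width: 0.0513
```

```bash
python3 - <<'E'
from h import *
t=robot.read_camera("top")[:,:,::-1].copy()
s=robot.read_camera("scene")[:,:,::-1].copy()
cv2.imwrite("pics/t10.png",t)
cv2.imwrite("pics/s10.png",cv2.resize(s[130:290,260:420],None,fx=3.7,fy=3.7,interpolation=cv2.INTER_CUBIC))
o=robot.get_obs();print(o["time_s"],o["tool_pos"],o["contact_force"])
hsv=cv2.cvtColor(t,cv2.COLOR_BGR2HSV)
m=cv2.inRange(hsv,(8,70,60),(30,255,255)); m[:, :385]=0; m[:,460:]=0; m[:225]=0;m[265:]=0
ys,xs=np.nonzero(m); 
if len(xs):
    a=ray("top",xs.min(),ys[xs.argmin()],.007);b=ray("top",xs.max(),ys[xs.argmax()],.007);print(len(xs),a,b,np.linalg.norm(a-b))
E
```

```text
16.775 [ 0.31484022 -0.52041618  0.34666461] [0.7371843  1.78417238 0.62381525]
285 [ 0.4539897  -0.22205183  0.007     ] [ 0.46183937 -0.35003266  0.007     ] 0.1282213375328008
```

View pics/t10.png

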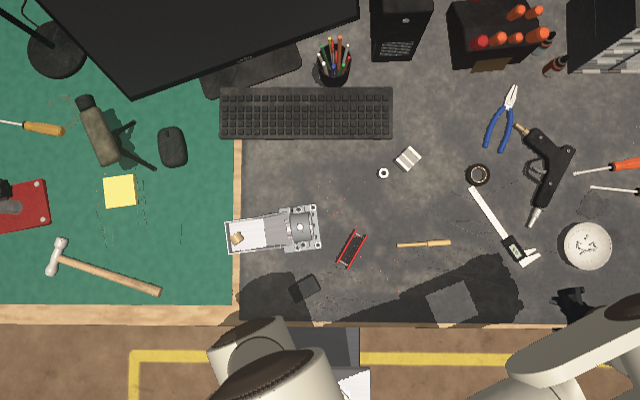

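View pics/s10.png

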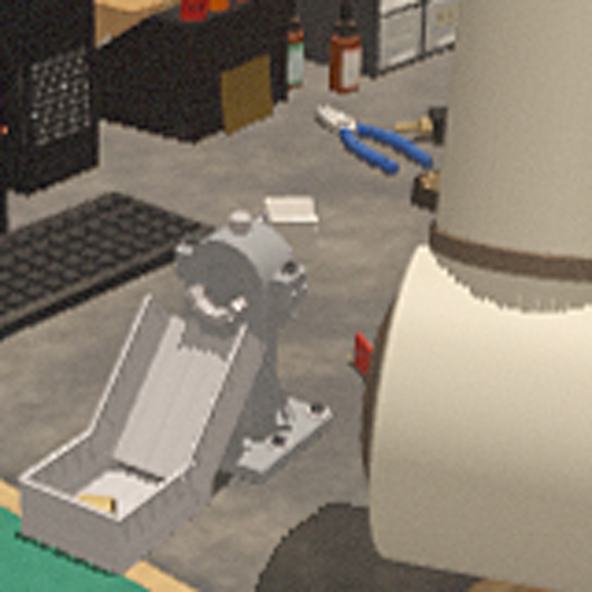

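```bash
python3 - <<'E'
from h import *
p=ray("top",236,239,.017);d=p-[.4926,-.0135,0];a=np.array([-.1334,.9911,0]);b=np.array([-.9911,-.1334,0]);print(d@a,d@b)
print(robot.get_obs()["qvel"].round(3)); print(robot.finish_job())
E
```

```text
0.18546061446348933 0.005838775691353349
[ 0.02  -0.006  0.005  0.001 -0.002 -0.   ]
the job is handed in; nothing more can be done
None
```

The worn bush is in the catch tray and the drift lies flat on the bench again. I handed the job in at about 16.8 s of the 64 s allowed.

- **Finding the hole:** I tried the top (12 o'clock) position of the cover first, in 1–2 mm steps, and the drift's nose went straight in without touching the cover.
- **Pressing the bush out:** I pushed the bush along the bore, and the scene camera showed it moving onto the ledge. It dropped down the chute into the tray.
- **Putting the drift back:** I drew the drift straight out and laid it within a few mm of where it had been.

**Last checks:**
- The bush is at stand x ≈ 0.185 m, y ≈ 0.006 m, inside the tray limits.
- The drift shows its full 128 mm length in the top view, so it lies level.
- By eye, the new bush, V-block and hex keys look unmoved in the top picture.
- The arm stands clear, with only about 1–2 N of noise on the force reading.

**Readings that did not fit:**
- **Grip width:** it read about 11 mm on the 14 mm shank. The first closing looked too high, so I gripped again lower and it still read 11 mm. The drift held without visible slip.
- **Bush drag:** the expected 6–20 N never showed in the force readings at the end of each move, which stayed at about 2 N or less. I relied on the camera to see the bush moving.

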